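Peel the top casting tray off a sticky stack and present it

TASK

The top tray is stuck in the nested stack by its springy stacking nubs: take it by the upright tab at its corner and peel it off by raising that corner first, a good 3 cm, tipping the tray while the opposite corner stays down in the nest, so that the trays below do not come up with it. Then carry it over to the round banding wheel and finish while still holding it by the tab: level, still, centred over the wheel and at least 10 cm above it, touching nothing else, ready for a cast to be laid on it. Leave the jar, the small plaster mould and the brush where they are.

Things in the scene. Friction and masses are not known exactly. Their poses are not given: they have to be found in the camera images.
- tray: the top tray, off-white rigid plastic, about 0.18 kg, open at the top: floor 168 x 128 mm (its x by y), walls 36 mm high leaning 12 degrees outward, flat rim flange 4 mm thick, 199 x 159 mm over all. Origin at the centre of its underside; x along the long side, z up. The only tray with a tab. Its lowest 16 mm sit inside the tray below, with about 2 mm of play all round
- tab (a point): grip point of the upright tab at the top tray's corner, at (-93, -73, 58) mm in the tray's frame. The tab is a flat plate 10 mm thick, 38 mm wide, from the rim (36 mm above the tray's underside) up to 72 mm; this point is 22 mm above the rim. Its thickness lies along the level direction (-0.785, -0.62) in the tray's frame, outward from the tray's centre; both sides of it are free
- far_corner (a point): corner of the tray's floor underside diagonally opposite the tab, at (84, 64, 0) mm in the tray's frame: pivot about it to peel. Each of four spring nubs in the walls below (two in each long wall, 55 mm to either side of its middle) resists with about 3 N over the first 5 mm that the tray rises there, then lets go. Peeling takes about 7 N at the tab; all four at once, about 12 N, would lift the stack
- stack (a joint): height in m by which the stack of four trays below (1.0 kg, 168 x 128 mm at its foot, 199 x 159 mm over the rims, 20 mm from rim to rim) has been lifted in its rack: 0 = down. It can only slide straight up; its own weight brings it back
- stack_top (a point): centre of the floor on which the top tray's underside rests, 92 mm above the bench at the start; moves with the stack, axes as the rack's. The rim of the uppermost stack tray is 16 mm above this point
- rack: fixed steel rack that holds the stack: base plate 236 x 196 x 12 mm with eight upright guide posts 10 mm thick around the stack, tops 97 mm above the bench. Origin at the centre of its underside; axes as the stack's
- wheel: potter's banding wheel, a round metal turntable 190 mm across on a short foot, its flat top 65 mm above the bench; fixed. Origin at the centre of its underside
- jar: bystander: glass jar with a yellow lid, 68 mm across, 85 mm high; origin at the centre of its underside
- mould: bystander: small plaster mould half, 85 x 65 x 52 mm; origin at the centre of its underside
- brush: bystander: brush lying on the bench, handle along its own x

How it is judged:
By the outcome, as a careful person would: the job done as asked, in the order asked, and still so for the second after the job is handed in, while the arm keeps its last pose, push and grip.
It also fails if it takes over 45 s, if anything falls off the work surface, if the arm or the gripper's body presses on something with over 40 N, if the wrist force passes 120 N, or if a joint passes its speed limit or range.

ROBOT

A 7-joint arm with a two-finger parallel gripper is mounted at the origin on the work surface. World frame = base frame: x ahead of the robot, y to its left, z up, the work surface at z = 0. Lengths are in mm, angles in degrees, forces in N, time in s.
With the tool pointing down it reaches from about 425 to 950 mm from the base axis. Payload 4.7 kg.
Tool frame: the origin (TCP) lies between the finger pads; the fingertips stand 8 mm ahead of it and the grasp point (between the pads) lies 11 mm behind it (ctrl.tcp_to_tips is the z of the fingertips in the tool frame, in mm); z points along the fingers, y is the direction in which the jaws open and shut (so a half turn about z gives the same grasp; the last joint's range is limited). The gripper opens to 85 mm and grips with 20 to 120 N. Pads are 22 mm wide; open, the fingers measure 114 mm over their backs; the gripper's body (76 mm by 85 mm) begins 54 mm behind the grasp point. The pads swing forward as they close: fully open they stand 13 mm farther back than shut.
Start: joints at [-74.421, 26.849, -2.785, 87.806, 1.381, 65.374, -4.715], TCP at [199.951, 644.724, 217.235] pointing down, gripper open.
Joint ranges: [-148.3, 148.3], [-19.14, 114.17], [-79.39, 73.82], [5.75, 140.21], [-59.74, 239.74], [12.07, 113.84], [-152.46, 152.46]. Speed limits (degrees/s): [147.25, 147.25, 180, 180, 180, 180, 180].

INTERFACE

Orientations are given as a 3x3 rotation matrix whose columns are the frame's x, y, z axes.
In Python, from cell import ctrl gives the robot as it stands.
- The arm moves only by the tool carry_out, never from a script. Its argument "increments" is a list that holds one entry, the list of rows, each a list of 7 numbers: the turn, a rotation vector about the world's x, y, z in rad, then the shift along the world's x, y, z in cm, then the closure in counts, from 0 (fully open) to 255 (shut). In form: [[[wx, wy, wz, tx, ty, tz, gripper], ...]]. A call has 1 to 20 rows; each row is the pose to reach, as a shift and turn from the pose measured when the call began; what a row does not reach only later rows make up. A row lasts 1/8 s, in which the tool goes at most 62.5 mm and 10.7 degrees, less where a joint would pass 70% of its speed; a pose out of reach is approached as far as the arm can. A call with a gripper value outside its range is refused whole. The fingers move at their own pace and stop on an object; the grip force is fixed at half the most. Time passes only in rows, so rows that repeat a pose let the fingers close. It gives the time, the measured TCP pose, the force and the opening at its end, in the units of the state.
- ctrl.get_obs(): the state, without advancing time (a new reading comes with each control period).
- ctrl.grab_frame(name): name is "scene" or "top"; returns the picture (384x512x3 uint8, red, green, blue); there is no depth.
- ctrl.calibration(name): a dict with "fx", "fy", "cx", "cy" (pixels), "R" (3x3) and "t" (3): a world point X has camera coordinates R X + t. Camera axes: x right, y down, z forward; pixel columns grow to the right and rows downward; lengths in mm; the calibration is good to about 2 mm. A picture is of the moment at which its call begins. calibration takes no time and is no camera call.
- ctrl.close_job(): hands the job in, once; it reports no verdict.
Trained networks look in the newest picture that a camera, given by its name, has taken for a name from the list of things; names that differ only in an ending like _2 or _b are one class to them, and where a whole thing is asked for, a point or a joint stands for the part that bears it (a point fixed in the world has none). Each returns a list of dicts, best first, with "score" (0 to 1); they miss things now and then, are a little off and sometimes report something else, mostly with a low value. They report only what shows in the picture. A call takes as long as a camera call.
- ctrl.outline_of(camera, thing): "pixels" (384x512 bool, what is visible of it) and "xy" ([column, row] in pixels, amid what is visible of it).
The state is a dict: "t": time; "joints": joint angles; "joint_velocities": joint speeds; "joint_efforts": joint torques, N m; "tool_pos": TCP position; "tool_rot": TCP orientation; "force": force on the tool from outside, world axes, zero at the start; "ft_torque": the same for the moment, N m; "grip_width": finger opening in mm.
Only numpy, scipy, OpenCV 4.12 (cv2) and the standard library are available. Lean on these libraries where they do the work, as an engineer would, in place of code of your own. Each camera call takes 0.05 s, during which the arm holds its last target. There are 200 camera calls.

## Working session

There is one attempt and no reset: what is moved stays moved. The work goes in short steps, Python scripts to look and compute and a tool call to move; the robot and the scene stay as the last step left them, time stands still between calls to the robot, and variables do not carry over. Pictures are saved under pics/ and viewed, about 8 in all and at most 12, crops included, and the job is handed in when it is done.

Besides the shell and the picture viewer there is one more tool, called after "Request:" as name(argument=value, ...), one argument or row to a line, values as JSON. carry_out: Moves the arm, as the interface text tells. Its arguments: {"type":"object","properties":{"increments":{"type":"array"}},"required":["increments"]}

```bash
ls; mkdir -p pics
python3 - <<'E'
from cell import ctrl
import cv2,numpy as np
for n in("scene","top"):
    im=ctrl.grab_frame(n); cv2.imwrite(f"pics/{n}0.png",im[:,:,::-1]); np.save(f"pics/{n}0.npy",im)
    c=ctrl.calibration(n); print(n,{k:np.round(v,3).tolist() for k,v in c.items()})
    for th in("tray","tab","wheel","rack","stack","jar","mould","brush"):
        for d in ctrl.outline_of(n,th)[:2]:
            p=d["pixels"];r,cc=np.nonzero(p)
            print(n,th,round(d["score"],2),np.round(d["xy"]),p.sum(),cc.min(),cc.max(),r.min(),r.max())
            if d["score"]>.5: np.save(f"pics/{n}_{th}.npy",p)
o=ctrl.get_obs();print(o["t"],o["tool_pos"],np.round(o["tool_rot"],3).tolist(),o["force"],ctrl.tcp_to_tips,o["grip_width"])
E
```

```text
pics
scene {'fx': 381.15, 'fy': 381.15, 'cx': 252.271, 'cy': 190.249, 'R': [[0.678, 0.735, 0.02], [0.464, -0.406, -0.787], [-0.57, 0.543, -0.617]], 't': [-417.207, -202.037, 1532.767]}
scene tray 0.59 [161. 205.] 3097 113 203 182 228
scene tab 0.9 [163. 203.] 3058 113 204 182 227
scene wheel 0.75 [287. 172.] 1723 264 319 153 193
scene rack 0.94 [171. 240.] 3535 115 213 196 265
scene jar 0.86 [283. 232.] 730 271 295 215 249
scene mould 0.66 [110. 286.] 1230 85 131 265 307
scene brush 0.83 [331. 161.] 359 304 351 147 171
top {'fx': 469.701, 'fy': 469.701, 'cx': 259.697, 'cy': 195.624, 'R': [[-0.001, -1.0, -0.003], [-0.993, 0.001, -0.117], [0.117, 0.003, -0.993]], 't': [4.428, 628.491, 1509.889]}
top tray 0.76 [338. 230.] 3412 299 381 190 270
top tab 0.91 [339. 232.] 3391 299 381 191 270
top wheel 0.58 [191. 213.] 2720 163 220 184 242
top rack 0.63 [314. 240.] 853 289 339 188 277
top stack 0.68 [334. 259.] 89 298 337 225 270
top jar 0.85 [262. 160.] 399 253 273 148 170
top mould 0.67 [401. 208.] 642 384 413 193 224
top mould 0.31 [128. 206.] 577 125 139 187 246
top brush 0.93 [132. 208.] 481 126 139 187 245
top brush 0.42 [337. 230.] 3490 299 382 190 271
0.9 [199.95536073 644.72472661 217.27550822] [[-0.955, 0.296, -0.0], [0.296, 0.955, 0.0], [0.0, 0.0, -1.0]] [-0.43808099  0.42232943  0.63948262] 8.0 85.28328424048851
```

Run:
```python
import cv2
a=cv2.imread("pics/top0.png");b=cv2.imread("pics/scene0.png")
cv2.imwrite("pics/topc.png",cv2.resize(a[130:300,110:430],None,fx=2.5,fy=2.5,interpolation=2))
cv2.imwrite("pics/scenec.png",cv2.resize(b[130:320,70:370],None,fx=2.6,fy=2.6,interpolation=2))
```

```text
(no output)
```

View pics/topc.png

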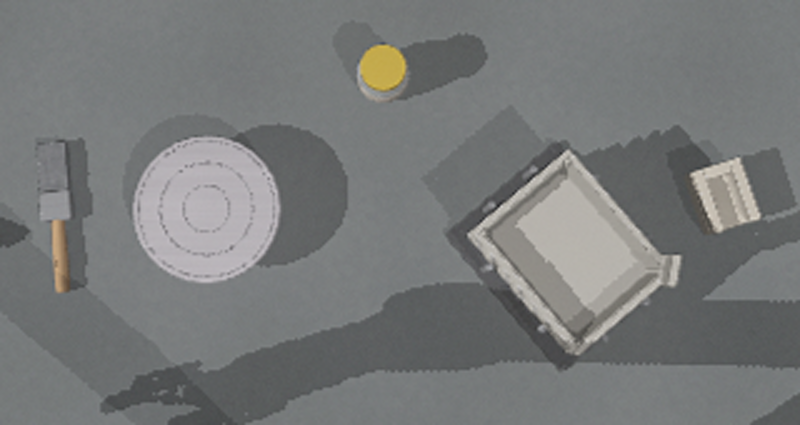

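View pics/scenec.png

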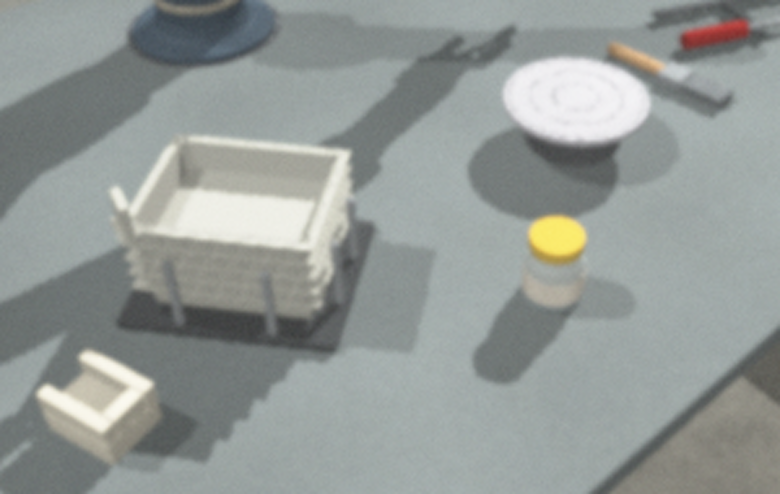

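The top view (crop ×2.5, origin 110,130) shows the tray corners at crop pixels ≈ (570,152), (470,233) and (575,355), with the tab at the right corner ≈ (670,268). The wheel is centred near (207,209), the jar at (382,70) and the mould at (728,193). The scene view agrees, with the tab at the left corner of the top tray. Next I'll fit the poses.

```bash
cat > h.py <<'E'
import numpy as np,cv2
from scipy.optimize import minimize
from scipy.spatial.transform import Rotation as Ro
def proj(c,P):
    q=np.asarray(P)@np.array(c["R"]).T+c["t"]
    return np.c_[c["fx"]*q[:,0]/q[:,2]+c["cx"],c["fy"]*q[:,1]/q[:,2]+c["cy"]]
def rect(a,b,z): return [[sx*a/2,sy*b/2,z] for sx in(-1,1) for sy in(-1,1)]
TABN=np.array([-.785,-.62,0]); TABW=np.array([.62,-.785,0])
def tabpts(z0=36,z1=72):
    g=np.array([-93,-73,0.]); return [g+s*5*TABN+u*19*TABW+[0,0,z] for s in(-1,1) for u in(-1,1) for z in(z0,z1)]
def mask(c,parts,S=4):
    m=np.zeros((384*S,512*S),np.uint8)
    for P in parts:
        h=cv2.convexHull(((proj(c,P)+.5)*S*16).astype(np.int32).reshape(-1,1,2)); cv2.fillConvexPoly(m,h,1,shift=4)
    return cv2.resize(m.astype(np.float32),(512,384),interpolation=cv2.INTER_AREA)
def trayparts(low):
    f=low*np.tan(np.radians(12))*2
    return [np.array(rect(199,159,32)+rect(199,159,36)),np.array(rect(168+f,128+f,low)+rect(183,143,32)),np.array(tabpts())]
def place(parts,R,t): return [np.asarray(P)@R.T+t for P in parts]
def cost(m,o): return 1-np.minimum(m,o).sum()/np.maximum(m,o).sum()
E
python3 - <<'E'
from h import *
from cell import ctrl
C={n:ctrl.calibration(n) for n in("scene","top")}
M={(n,t):np.load(f"pics/{n}_{t}.npy").astype(np.float32) for n in C for t in("tab","tray","wheel","jar","mould")}
def fit(names,th):
    def f(p):
        R=Ro.from_euler("z",p[2]*.01).as_matrix()
        return sum(cost(mask(C[n],place(trayparts(16),R,[p[0],p[1],92])),M[n,th]) for n in names)
    # init centre from top pixel
    best=None
    for y in(35,42,50):
        r=minimize(f,[x0,y0,np.radians(y)*100],method="Nelder-Mead",options=dict(initial_simplex=np.array([x0,y0,np.radians(y)*100])+np.array([[0,0,0],[12,0,0],[0,12,0],[0,0,10]])))
        if best is None or r.fun<best.fun: best=r
    return best
def back(n,uv,z):
    c=C[n];R=np.array(c["R"]);d=R.T@[(uv[0]-c["cx"])/c["fx"],(uv[1]-c["cy"])/c["fy"],1];o=-R.T@np.array(c["t"]);return o+d*(z-o[2])/d[2]
x0,y0,_=back("top",(110+568/2.5,130+254/2.5),128);print(x0,y0)
for th in("tab","tray"):
    for ns in(("top",),("scene",),("top","scene")):
        r=fit(ns,th);print(th,ns,np.round([r.x[0],r.x[1],np.degrees(r.x[2]/100)],2),round(r.fun,3))
def cyl(r,z0,z1): 
    a=np.linspace(0,6.28,48);return np.array([[r*np.cos(t),r*np.sin(t),z] for t in a for z in(z0,z1)])
for ns in(("top",),("scene",),("top","scene")):
    g=[np.array(cyl(95,55,65)),np.array(cyl(40,0,65))]
    f=lambda p:sum(cost(mask(C[n],place(g,np.eye(3),[p[0],p[1],0])),M[n,"wheel"]) for n in ns)
    w=back("top",(191,213),65)
    r=minimize(f,w[:2],method="Nelder-Mead",options=dict(initial_simplex=w[:2]+np.array([[0,0],[10,0],[0,10]])));print("wheel",ns,r.x,r.fun)
print("jar",back("top",(262,157),85),"mould",back("top",(401,208),52))
E
```

```text
506.3817163348237 -234.1136064602035
tab ('top',) [ 511.22 -237.87   39.81] 0.025
tab ('scene',) [ 510.3  -241.12   39.44] 0.033
tab ('top', 'scene') [ 511.19 -239.57   39.93] 0.075
tray ('top',) [ 511.56 -237.84   40.02] 0.022
tray ('scene',) [ 510.42 -241.72   39.8 ] 0.034
tray ('top', 'scene') [ 511.03 -239.79   40.25] 0.075
wheel ('top',) [570.07956251 222.95064218] 0.024167895317077637
wheel ('scene',) [574.24559563 215.69720246] 0.11061853170394897
wheel ('top', 'scene') [570.05193604 221.22689337] 0.1596895456314087
jar [748.08922687  -3.72697789  85.        ] mould [ 585.78925537 -454.94948201   52.        ]
```

Request:
carry_out(
  increments=[
    [[0, 0, 0, 25, -19.5, 8, 0], [0, 0, 0, 25, -19.5, 8, 0], [0, 0, 0, 25, -19.5, 8, 0], [0, 0, 0, 25, -19.5, 8, 0], [0, 0, 0, 25, -19.5, 8, 0], [0, 0, 0, 25, -19.5, 8, 0], [0, 0, 0, 36, -42.5, 8, 0], [0, 0, 0, 36, -42.5, 8, 0], [0, 0, 0, 36, -42.5, 8, 0], [0, 0, 0, 36, -42.5, 8, 0], [0, 0, 0, 36, -42.5, 8, 0], [0.0, 0, 0.097, 39, -64.5, 8, 0], [0.0, 0, 0.097, 39, -64.5, 8, 0], [0.0, 0, 0.097, 39, -64.5, 8, 0], [0.0, 0, 0.097, 39, -64.5, 8, 0], [0.0, 0, 0.097, 36, -84.5, 8, 0], [0.0, 0, 0.097, 36, -84.5, 8, 0], [0.0, 0, 0.097, 36, -84.5, 8, 0], [0.0, 0, 0.097, 28.7, -100, 8, 0], [0.0, 0, 0.097, 28.7, -100, 8, 0]],
  ],
)

```text
t: 3.4
tool_pos: [511.9, -299.5, 297.0]
tool_rot: [[-0.98, 0.199, 0.0], [0.199, 0.98, 0.001], [-0.0, 0.001, -1.0]]
force: [1.2, 0.3, 0.1]
grip_width: 85.3
```

Request:
carry_out(
  increments=[
    [[0, 0, 0, -2.5, -5.6, 0, 100], [0, 0, 0, -2.5, -5.6, -4, 100], [0, 0, 0, -2.5, -5.6, -8, 100], [0, 0, 0, -2.5, -5.6, -10, 100], [0, 0, 0, -2.5, -5.6, -10, 100], [0, 0, 0, -2.5, -5.6, -10, 100]],
  ],
)

```text
t: 4.15
tool_pos: [488.2, -354.9, 197.9]
tool_rot: [[-0.98, 0.197, 0.002], [0.197, 0.98, 0.001], [-0.002, 0.001, -1.0]]
force: [0.4, 0.5, -0.2]
grip_width: 51.9
```

Run:
```python
from cell import ctrl
import cv2,numpy as np
a=ctrl.grab_frame("scene")[:,:,::-1]
o=ctrl.get_obs();print(o["t"],o["tool_pos"],o["force"],o["grip_width"],np.round(o["joints"]))
cv2.imwrite("pics/s1.png",cv2.resize(a[110:260,60:240],None,fx=4,fy=4,interpolation=2))
```

```text
4.2 [ 488.11149306 -355.33036313  198.26239905] [-1.59825621  0.28241572  0.79531889] 52.11541528037593 [ 15.  22.  23. 100. -10.  60. 120.]
```

View pics/s1.png

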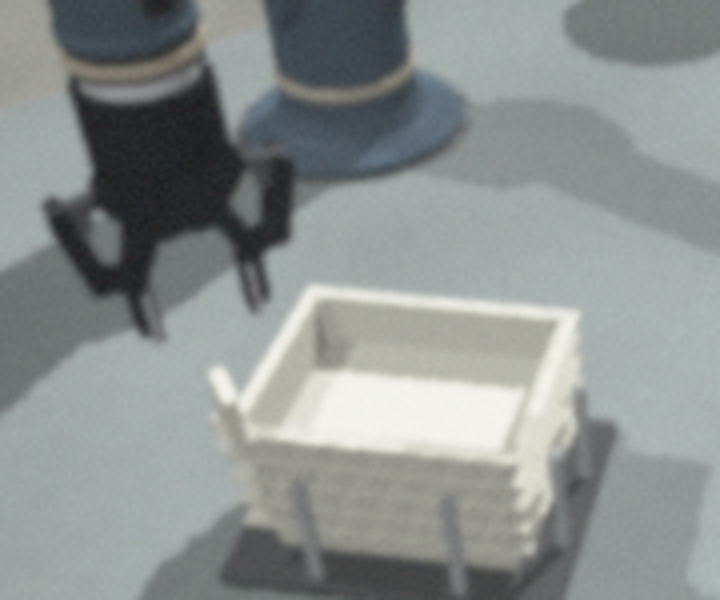

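The tab is at crop (222,372), and the fingertips are at (150,335) and (258,308). I'll go lower and check the alignment up close in both views.

Request:
carry_out(
  increments=[
    [[0, 0, 0, 0, 0, -2.4, 100], [0, 0, 0, 0, 0, -2.4, 100], [0, 0, 0, 0, 0, -2.4, 100]],
  ],
)

```text
t: 4.58
tool_pos: [488.7, -355.7, 175.5]
tool_rot: [[-0.98, 0.198, 0.004], [0.198, 0.98, -0.001], [-0.004, 0.0, -1.0]]
force: [0.8, -0.6, 0.4]
grip_width: 51.7
```

Run:
```python
from cell import ctrl
import cv2,numpy as np
from h import *
o=ctrl.get_obs();p=o["tool_pos"];R=np.array(o["tool_rot"]);print(o["t"],p,o["force"],o["grip_width"])
out=[]
w=[0,0]
for n,(r0,c0) in (("scene",(150,80)),("top",(190,330))):
    a=ctrl.grab_frame(n)[:,:,::-1][r0:r0+75,c0:c0+75];b=cv2.resize(a,None,fx=5,fy=5,interpolation=2)
    c=ctrl.calibration(n)
    P=[p,p+8*R[:,2],p-60*R[:,2]]+[p+s*26*R[:,1] for s in(-1,1)]
    for q in proj(c,P): 
        cv2.circle(b,tuple(int(v) for v in (q-[c0,r0]+.5)*5),2,(0,0,255),-1)
    tc=np.array(tabpts())@Ro.from_euler("z",np.radians(40)).as_matrix().T+[511,-239.5,92]
    for q in proj(c,tc): cv2.circle(b,tuple(int(v) for v in (q-[c0,r0]+.5)*5),2,(0,255,0),-1)
    out.append(b)
cv2.imwrite("pics/s2.png",np.hstack(out))
```

```text
4.575 [ 488.7334676  -355.66759052  175.51178992] [ 0.77007563 -0.56010219  0.42653785] 51.69626330763096
```

View pics/s2.png

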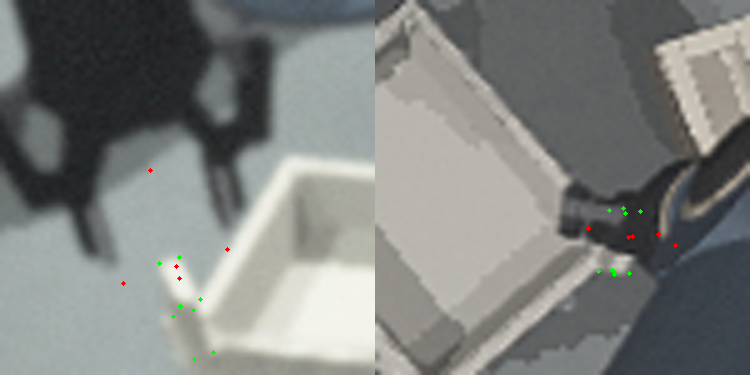

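Request:
carry_out(
  increments=[
    [[0, 0, 0, -0.15, 0, -2, 100], [0, 0, 0, -0.15, 0, -3.4, 140], [0, 0, 0, -0.15, 0, -3.4, 170], [0, 0, 0, -0.15, 0, -3.4, 170], [0, 0, 0, -0.15, 0, -3.4, 170]],
  ],
)

```text
t: 5.3
tool_pos: [487.6, -356.1, 142.2]
tool_rot: [[-0.98, 0.198, 0.005], [0.198, 0.98, -0.001], [-0.006, -0.0, -1.0]]
force: [-1.3, 0.1, -0.5]
grip_width: 28.5
```

Run:
```python
from cell import ctrl
import cv2,numpy as np
from h import *
o=ctrl.get_obs();p=o["tool_pos"];R=np.array(o["tool_rot"]);print(o["t"],p,o["force"],o["grip_width"])
a=ctrl.grab_frame("scene")[:,:,::-1][160:235,80:155];b=cv2.resize(a,None,fx=7,fy=7,interpolation=2)
cv2.imwrite("pics/s3.png",b)
```

```text
5.3 [ 487.62980381 -356.09570671  142.19141102] [-1.27170104  0.08160661 -0.5331955 ] 28.52798227652152
```

View pics/s3.png

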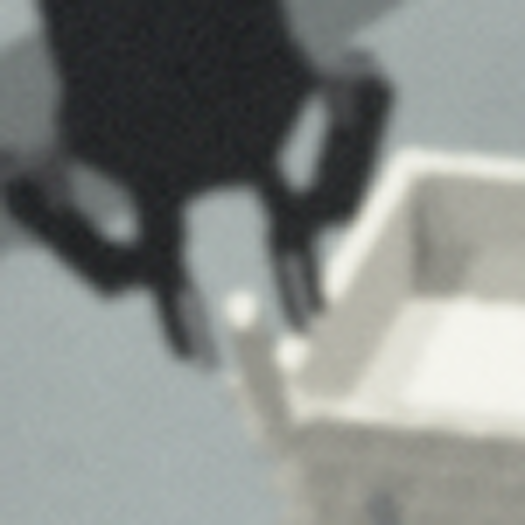

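Scene crop (×7): the tab top runs from (240,308) to (290,350), between the fingertips at ≈ (205,360) and (312,318). The tips look higher than the model predicts, so I'll overlay the model in both views.

```bash
cat > ov.py <<'E'
from cell import ctrl
import cv2,numpy as np,sys
from h import *
def ov(name,crops,tray=None,k=5,w=80):
    o=ctrl.get_obs();p=np.array(o["tool_pos"]);R=np.array(o["tool_rot"]);print(o["t"],p.round(1),np.round(o["force"],1),o["grip_width"])
    out=[]
    for n,(r0,c0) in crops:
        a=ctrl.grab_frame(n)[:,:,::-1][r0:r0+w,c0:c0+w];b=cv2.resize(a,None,fx=k,fy=k,interpolation=2)
        c=ctrl.calibration(n)
        def seg(A,B,col):
            q=proj(c,[A,B]);s=[tuple(int(v) for v in (x-[c0,r0]+.5)*k) for x in q];cv2.line(b,s[0],s[1],col,1)
        g=o["grip_width"]/2
        for s in(-1,1):
            for u in(-11,11):
                T=p+R@np.array([u,s*g,8]);seg(T,p+R@np.array([u,s*g,-20]),(0,0,255))
            seg(p+R@np.array([-11,s*g,8]),p+R@np.array([11,s*g,8]),(0,0,255))
        B=[p+R@np.array([x,y,-65]) for x,y in((-38,-42),(38,-42),(38,42),(-38,42))]
        for i in range(4): seg(B[i],B[(i+1)%4],(255,0,0))
        if tray is not None:
            Rt,t=tray
            tc=np.array(tabpts())@Rt.T+t
            for i,j in((0,1),(2,3),(4,5),(6,7),(1,3),(3,7),(7,5),(5,1)): seg(tc[i],tc[j],(0,200,0))
        out.append(b)
    cv2.imwrite(name,np.hstack(out))
E
python3 - <<'E'
from ov import *
ov("pics/s4.png",[("scene",(155,75)),("top",(190,325))],(Ro.from_euler("z",np.radians(40)).as_matrix(),[511,-239.5,92]))
E
```

```text
5.35 [ 487.5 -356.   142.1] [-0.5 -0.1 -0.3] 28.44290616672151
```

View pics/s4.png

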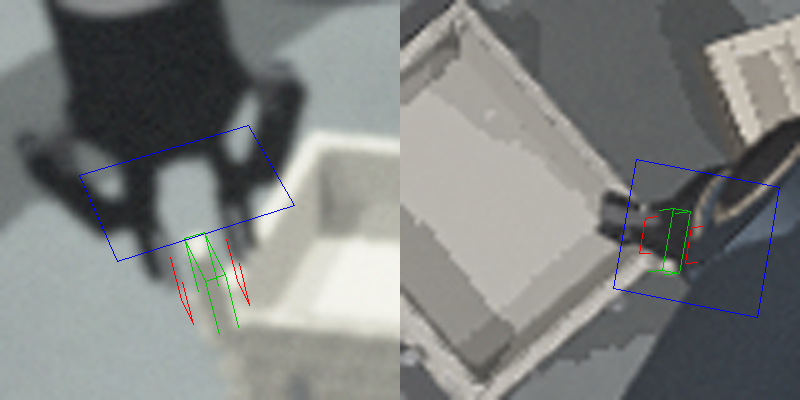

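The overlay (red = predicted pads, blue = predicted body) shows the real fingers about 45 crop px above the prediction in the scene view. That puts the gripper about 15–20 mm higher than modelled. I'll go down in small steps and watch the force.

Request:
carry_out(
  increments=[
    [[0, 0, 0, 0, 0, -0.3, 170], [0, 0, 0, 0, 0, -0.6, 170], [0, 0, 0, 0, 0, -0.6, 170]],
  ],
)

```text
t: 5.82
tool_pos: [487.2, -355.7, 135.5]
tool_rot: [[-0.98, 0.198, 0.004], [0.198, 0.98, -0.001], [-0.004, 0.0, -1.0]]
force: [0.1, 0.3, -0.1]
grip_width: 28.4
```

Request:
carry_out(
  increments=[
    [[0, 0, 0, 0, 0, -0.2, 170], [0, 0, 0, 0, 0, -0.3, 170], [0, 0, 0, 0, 0, -0.3, 170]],
  ],
)

```text
t: 6.2
tool_pos: [487.2, -355.7, 132.4]
tool_rot: [[-0.98, 0.198, 0.004], [0.198, 0.98, -0.001], [-0.004, 0.0, -1.0]]
force: [-0.1, -0.4, 0.1]
grip_width: 28.3
```

Run:
```python
from ov import *
ov("pics/s5.png",[("scene",(155,75)),("top",(190,325))],(Ro.from_euler("z",np.radians(40)).as_matrix(),[511,-239.5,92]))
```

```text
6.2 [ 487.2 -355.7  132.4] [-0.1 -0.4  0.1] 28.328120848464025
```

View pics/s5.png

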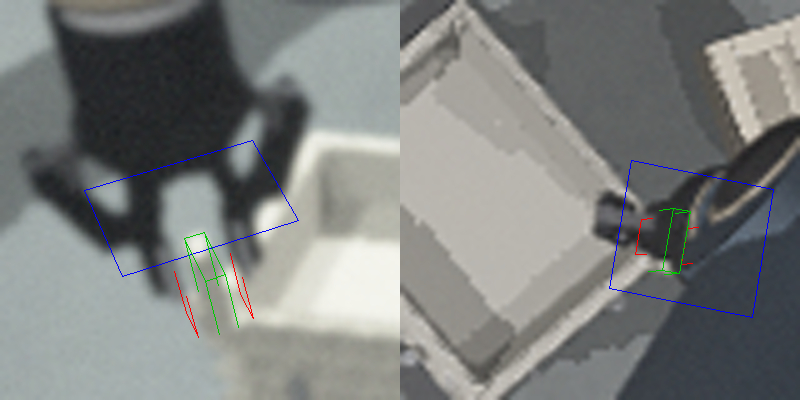

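Request:
carry_out(
  increments=[
    [[0, 0, 0, 0, 0, -0.2, 170], [0, 0, 0, 0, 0, -0.2, 170]],
  ],
)

```text
t: 6.55
tool_pos: [487.1, -355.7, 130.3]
tool_rot: [[-0.98, 0.198, 0.004], [0.198, 0.98, -0.001], [-0.004, 0.0, -1.0]]
force: [0.1, -0.7, 0.2]
grip_width: 28.6
```

Request:
carry_out(
  increments=[
    [[0, 0, 0, 0, 0, -0.2, 170], [0, 0, 0, 0, 0, -0.2, 170]],
  ],
)

```text
t: 6.8
tool_pos: [487.0, -355.6, 128.1]
tool_rot: [[-0.98, 0.198, 0.004], [0.198, 0.98, -0.0], [-0.004, 0.0, -1.0]]
force: [-0.4, -0.1, -0.4]
grip_width: 28.3
```

Request:
carry_out(
  increments=[
    [[0, 0, 0, 0, 0, -0.2, 170], [0, 0, 0, 0, 0, -0.2, 170]],
  ],
)

```text
t: 7.05
tool_pos: [486.9, -355.5, 125.9]
tool_rot: [[-0.98, 0.198, 0.003], [0.198, 0.98, -0.0], [-0.003, 0.001, -1.0]]
force: [0.3, -0.0, 0.4]
grip_width: 28.8
```

Request:
carry_out(
  increments=[
    [[0, 0, 0, 0, 0, -0.3, 170], [0, 0, 0, 0, 0, -0.3, 170]],
  ],
)

```text
t: 7.3
tool_pos: [486.7, -355.3, 122.6]
tool_rot: [[-0.98, 0.198, 0.003], [0.198, 0.98, 0.0], [-0.003, 0.001, -1.0]]
force: [-0.6, -0.5, -0.8]
grip_width: 28.4
```

Run:
```python
from cell import ctrl
import cv2,numpy as np
from h import *
from ov import ov
o=ctrl.get_obs();p=o["tool_pos"];print(o["t"],p,o["force"],o["grip_width"])
c=ctrl.calibration("scene");r0,c0,k=165,85,10
a=ctrl.grab_frame("scene")[:,:,::-1][r0:r0+58,c0:c0+60];b=cv2.resize(a,None,fx=k,fy=k,interpolation=2)
R=np.array(o["tool_rot"])
for s in(-1,1):
    for z in range(110,171,10):
        q=proj(c,[[p[0]+s*21*R[0,1],p[1]+s*21*R[1,1],z]])[0];uv=tuple(int(v) for v in (q-[c0,r0]+.5)*k)
        cv2.circle(b,uv,2,(0,0,255),-1);cv2.putText(b,str(z),uv,0,.4,(0,0,255))
cv2.imwrite("pics/s6.png",b)
```

```text
7.3 [ 486.67615874 -355.28119271  122.5589767 ] [-0.61708938 -0.53172956 -0.7850617 ] 28.372206818503273
```

View pics/s6.png

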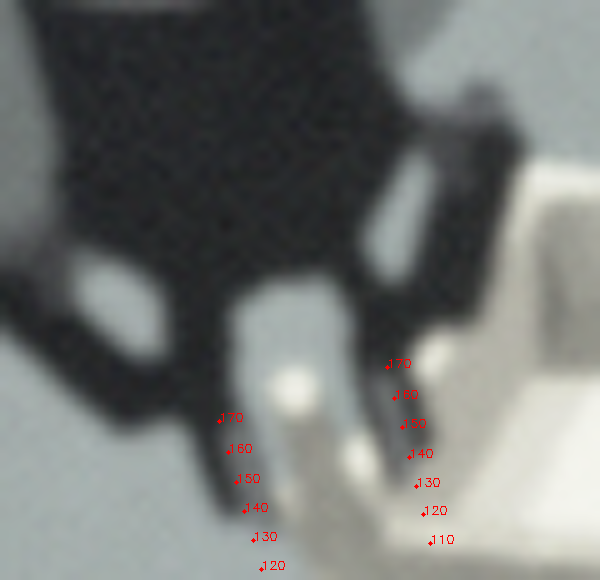

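Fingertips now read z ≈ 133–138 on the overlaid scale, with the tab (top at crop (295,390)–(355,460)) well between them. The pads should end just above the rim, so I'll close.

Request:
carry_out(
  increments=[
    [[0, 0, 0, 0, 0, 0, 220], [0, 0, 0, 0, 0, 0, 255], [0, 0, 0, 0, 0, 0, 255], [0, 0, 0, 0, 0, 0, 255], [0, 0, 0, 0, 0, 0, 255], [0, 0, 0, 0, 0, 0, 255]],
  ],
)

```text
t: 8.1
tool_pos: [486.8, -355.5, 122.8]
tool_rot: [[-0.98, 0.198, 0.003], [0.198, 0.98, -0.0], [-0.003, 0.001, -1.0]]
force: [-0.6, -0.2, 0.9]
grip_width: 8.9
```

Request:
carry_out(
  increments=[
    [[-0.017, 0.004, 0, 0.01, 0.07, 0.39, 255], [-0.034, 0.007, 0, 0.03, 0.14, 0.78, 255], [-0.051, 0.011, 0, 0.05, 0.22, 1.17, 255], [-0.068, 0.015, 0, 0.06, 0.29, 1.55, 255], [-0.068, 0.015, 0, 0.06, 0.29, 1.55, 255]],
  ],
)

```text
t: 8.72
tool_pos: [488.1, -352.7, 139.0]
tool_rot: [[-0.98, 0.197, -0.01], [0.197, 0.978, -0.069], [-0.004, -0.07, -0.998]]
force: [0.9, -2.2, -0.4]
grip_width: 9.1
```

```bash
cat > fit.py <<'E'
from h import *
from cell import ctrl
def masks():
    r={}
    for n in("scene","top"):
        ctrl.grab_frame(n); L=ctrl.outline_of(n,"tray")+ctrl.outline_of(n,"tab")
        L.sort(key=lambda d:-d["score"]); r[n]=L[0]["pixels"].astype(np.float32) if L else None
        print(n,[round(d["score"],2) for d in L[:2]])
    for n in("scene","top"):
        for th in("stack",):
            pass
    return r
E
python3 - <<'E'
from fit import *
import cv2
o=ctrl.get_obs();print(o["t"],o["tool_pos"],o["force"],o["ft_torque"],o["grip_width"])
a=ctrl.grab_frame("scene")[:,:,::-1]
cv2.imwrite("pics/s7.png",cv2.resize(a[150:270,80:230],None,fx=5,fy=5,interpolation=2))
E
```

```text
8.725 [ 488.0929942  -352.69511639  138.9926271 ] [ 0.87610112 -2.17577608 -0.40328914] [-0.68813674 -0.30046615 -0.29231995] 9.062081811769946
```

View pics/s7.png

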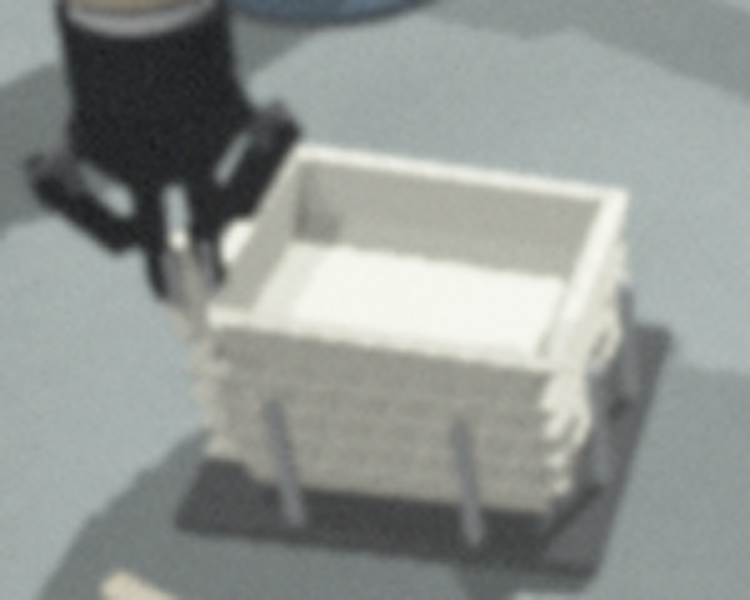

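The tray's tab corner has risen (rim corner at crop (215,315)). The rack and lower trays haven't moved. I'll keep tipping.

Request:
carry_out(
  increments=[
    [[-0.017, 0.004, 0, 0.02, 0.1, 0.38, 255], [-0.034, 0.007, 0, 0.05, 0.21, 0.76, 255], [-0.051, 0.011, 0, 0.07, 0.32, 1.14, 255], [-0.068, 0.015, 0, 0.1, 0.44, 1.52, 255], [-0.085, 0.018, 0, 0.13, 0.56, 1.9, 255], [-0.103, 0.022, 0, 0.15, 0.69, 2.28, 255], [-0.103, 0.022, 0, 0.15, 0.69, 2.28, 255], [-0.103, 0.022, 0, 0.15, 0.69, 2.28, 255]],
  ],
)

```text
t: 9.78
tool_pos: [488.9, -347.1, 162.3]
tool_rot: [[-0.98, 0.195, -0.033], [0.198, 0.965, -0.174], [-0.002, -0.177, -0.984]]
force: [-0.3, -5.5, 0.1]
grip_width: 8.9
```

Run:
```python
from fit import *
import cv2
o=ctrl.get_obs();print(o["t"],o["tool_pos"],o["force"],o["ft_torque"],o["grip_width"])
a=ctrl.grab_frame("scene")[:,:,::-1]
cv2.imwrite("pics/s8.png",cv2.resize(a[150:270,80:230],None,fx=5,fy=5,interpolation=2))
```

```text
9.775 [ 488.8909924  -347.12424459  162.28542501] [-0.25108925 -5.54321001  0.05252077] [-1.33809372 -0.04068443 -0.20582422] 8.933865530966122
```

View pics/s8.png

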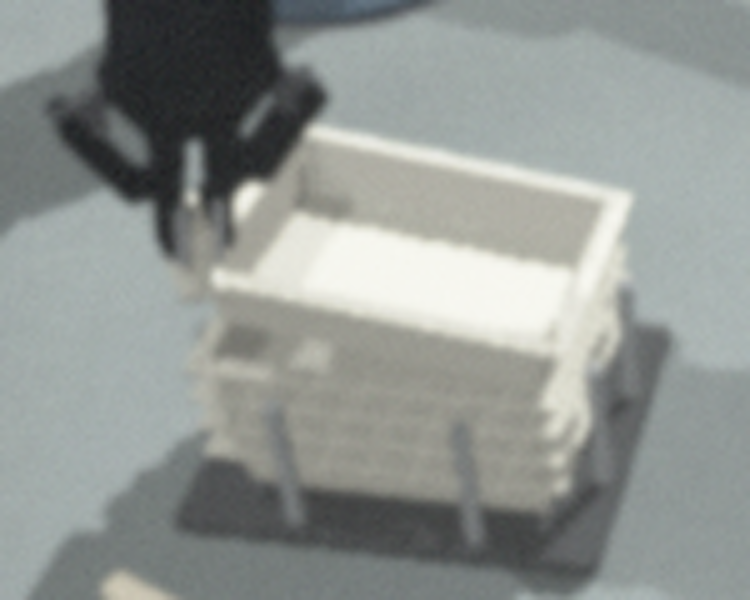

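The tab side is now well out (rim corner at crop (215,275), with the lower tray's rim visible below it at (205,365)). The far corner is still seated and the stack is down. A 5 N side force shows the far wall is touching, so I'll ease towards the tab and lift out.

Request:
carry_out(
  increments=[
    [[0, 0, 0, -0.03, -0.15, 0.1, 255], [0, 0, 0, -0.04, -0.2, 0.4, 255], [0, 0, 0, -0.04, -0.2, 0.8, 255], [0, 0, 0, -0.04, -0.2, 1.3, 255], [0, 0, 0, -0.04, -0.2, 2, 255], [0, 0, 0, -0.04, -0.2, 3, 255], [0, 0, 0, -0.04, -0.2, 4.5, 255], [0, 0, 0, -0.04, -0.2, 6.5, 255], [0, 0, 0, -0.04, -0.2, 8.5, 255], [0, 0, 0, -0.04, -0.2, 8.5, 255]],
  ],
)

```text
t: 11.08
tool_pos: [489.4, -350.0, 249.6]
tool_rot: [[-0.98, 0.196, -0.029], [0.198, 0.964, -0.175], [-0.007, -0.178, -0.984]]
force: [-0.7, 0.1, -1.7]
grip_width: 8.7
```

Run:
```python
from fit import *
import cv2
o=ctrl.get_obs();print(o["t"],o["tool_pos"],o["force"],o["ft_torque"],o["grip_width"],np.round(o["joints"]))
a=ctrl.grab_frame("scene")[:,:,::-1]
cv2.imwrite("pics/s9.png",cv2.resize(a[110:270,70:250],None,fx=4,fy=4,interpolation=2))
```

```text
11.075 [ 489.43579518 -349.95920332  249.64035288] [-0.66857816  0.14240258 -1.68058559] [ 0.07706348 -0.03517985 -0.06140322] 8.678497030744186 [  4.  17.  29. 101.   1.  60. 109.]
```

View pics/s9.png

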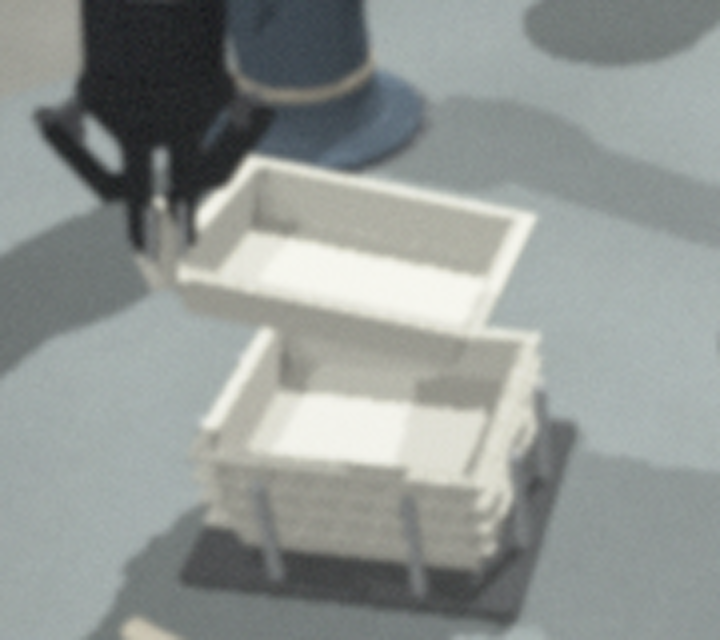

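The tray is completely clear, still tilted, and the stack stayed down in its rack. Next I level it and carry it to the wheel.

Request:
carry_out(
  increments=[
    [[0.03, -0.006, 0, 0, 0, 0, 255], [0.06, -0.013, 0, 0, 0, 0, 255], [0.1, -0.021, 0, 0, 0, 0, 255], [0.14, -0.03, 0, 0, 0, 0, 255], [0.171, -0.037, 0, 0, 0.5, 0, 255], [0.171, -0.037, 0, 0.2, 1.5, 0, 255], [0.171, -0.037, 0, 0.4, 3.5, 0, 255], [0.171, -0.037, 0, 0.8, 6.5, 0, 255], [0.171, -0.037, 0, 1.2, 10, 0, 255], [0.171, -0.037, 0, 1.7, 14, 0, 255], [0.171, -0.037, 0, 2.2, 18, 0, 255], [0.171, -0.037, 0, 2.7, 22, 0, 255], [0.171, -0.037, 0, 3.2, 26, 0, 255], [0.171, -0.037, 0, 3.7, 30, 0, 255], [0.171, -0.037, 0, 4.2, 34, 0, 255], [0.171, -0.037, 0, 4.7, 38, -0.5, 255], [0.171, -0.037, 0, 5.1, 41.5, -1, 255], [0.171, -0.037, 0, 5.4, 44, -1, 255], [0.171, -0.037, 0, 5.6, 45.3, -1, 255], [0.171, -0.037, 0, 5.6, 45.6, -1, 255]],
  ],
)

```text
t: 13.62
tool_pos: [544.5, 107.5, 238.1]
tool_rot: [[-0.98, 0.197, 0.005], [0.197, 0.98, -0.004], [-0.006, -0.003, -1.0]]
force: [0.4, 0.2, -1.8]
grip_width: 8.9
```

Request:
carry_out(
  increments=[
    [[0, 0, 0, 0, 0, 0, 255], [0, 0, 0, 0, 0, 0, 255], [0, 0, 0, 0, 0, 0, 255], [0, 0, 0, 0, 0, 0, 255]],
  ],
)

```text
t: 14.12
tool_pos: [544.5, 107.0, 238.2]
tool_rot: [[-0.98, 0.198, 0.005], [0.198, 0.98, -0.004], [-0.006, -0.003, -1.0]]
force: [-0.6, -0.7, -0.9]
grip_width: 9.0
```

Run:
```python
from fit import *
import cv2
o=ctrl.get_obs();print(o["t"],o["tool_pos"],o["force"],o["ft_torque"],o["grip_width"])
print(np.round(o["tool_rot"],3).tolist(),np.abs(o["joint_velocities"]).max())
C={n:ctrl.calibration(n) for n in("scene","top")}
M=masks()
for n in C:
    np.save(f"pics/fin_{n}.npy",M[n])
    im=ctrl.grab_frame(n)[:,:,::-1];cv2.imwrite(f"pics/f_{n}.png",im)
    for th in("jar","mould","brush"):
        L=ctrl.outline_of(n,th);print(n,th,[(round(d["score"],2),np.round(d["xy"]).tolist()) for d in L[:1]])
p=np.array(o["tool_pos"])
def parts(q):
    R=Ro.from_euler("zxy",[q[2],q[4],q[5]],degrees=True).as_matrix()
    return place(trayparts(0),R,[q[0],q[1],q[3]])
def f(q,ns): return sum(cost(mask(C[n],parts(q)),M[n]) for n in ns)+ .0
q0=np.array([p[0]+24.2,p[1]+116,40,p[2]-30.8,0,0]);print("pred",q0.round(1),f(q0,["top"]),f(q0,["scene"]))
S=q0+np.vstack([np.zeros(6),np.diag([8,8,4,8,4,4])])
r=minimize(f,q0,args=(["top","scene"],),method="Nelder-Mead",options=dict(initial_simplex=S,maxiter=600));print(r.x.round(1),r.fun)
```

```text
14.125 [544.48597923 107.03347055 238.17779253] [-0.60765209 -0.66949039 -0.85941628] [-0.16131194  0.00694046  0.01565969] 9.001534103503372
[[-0.98, 0.198, 0.005], [0.198, 0.98, -0.004], [-0.006, -0.003, -1.0]] 0.11690851606625402
scene [0.65, 0.28]
top [0.85, 0.8]
scene jar [(0.9, [282.0, 229.0])]
scene mould [(0.66, [109.0, 285.0])]
scene brush [(0.71, [332.0, 161.0])]
top jar [(0.8, [264.0, 161.0])]
top mould [(0.64, [400.0, 206.0])]
top brush [(0.82, [132.0, 208.0])]
pred [568.7 223.   40.  207.4   0.    0. ] 0.33673376 0.12324357
[ 5.678e+02  2.249e+02  3.920e+01  2.047e+02  2.000e-01 -1.800e+00] 0.4344606399536133
```

Run:
```python
from h import *
from cell import ctrl
import cv2
C={n:ctrl.calibration(n) for n in("scene","top")}
o=[]
for n,(r0,c0) in(("scene",(75,220)),("top",(150,130))):
    k=4;b=cv2.resize(cv2.imread(f"pics/f_{n}.png")[r0:r0+130,c0:c0+100],None,fx=k,fy=k,interpolation=2)
    R=Ro.from_euler("z",np.radians(40)).as_matrix()
    for a,w,z,col in((199,159,36,(0,0,255)),(168,128,0,(255,0,0))):
        P=np.array([[-a/2,-w/2,z],[a/2,-w/2,z],[a/2,w/2,z],[-a/2,w/2,z]])@R.T+[568.7,223,207.4]
        cv2.polylines(b,[((proj(C[n],P)-[c0,r0]+.5)*k).astype(int).reshape(-1,1,2)],True,col,1)
    t=np.linspace(0,6.28,60);P=np.c_[570+95*np.cos(t),222+95*np.sin(t),0*t+65]
    cv2.polylines(b,[((proj(C[n],P)-[c0,r0]+.5)*k).astype(int).reshape(-1,1,2)],True,(0,160,0),1)
    o.append(b)
cv2.imwrite("pics/fin.png",np.hstack(o))
```

```text
(no output)
```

View pics/fin.png

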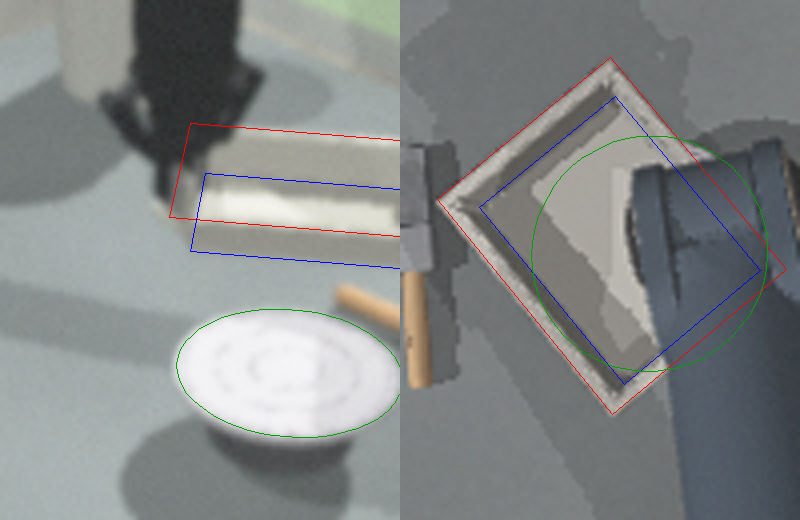

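```bash
cat > f2.py <<'E'
from h import *
from cell import ctrl
import cv2
C={n:ctrl.calibration(n) for n in("scene","top")}
def run(q0,arm,M):
    V={n:cv2.erode((~arm[n]).astype(np.uint8),np.ones((3,3))).astype(np.float32) for n in C}
    def f(q,ns):
        R=Ro.from_euler("xy",[q[4],q[5]],degrees=True).as_matrix()@Ro.from_euler("z",q[2],degrees=True).as_matrix()
        g=np.array([-93,-73,58.]);g0=Ro.from_euler("z",q[2],degrees=True).as_matrix()@g
        t=np.array([q[0],q[1],q[3]])+g0-R@g
        P=place(trayparts(0),R,t);f.t=t
        return sum(cost(mask(C[n],P)*V[n],M[n]*V[n]) for n in ns)
    for ns in(["top"],["scene"],["scene","top"]):
        S=q0+np.vstack([np.zeros(6),np.diag([5,5,3,5,3,3])])
        r=minimize(f,q0,args=(ns,),method="Nelder-Mead",options=dict(initial_simplex=S,maxiter=700))
        r=minimize(f,r.x,args=(ns,),method="Nelder-Mead",options=dict(initial_simplex=r.x+S-q0,maxiter=700))
        f(r.x,ns);print(ns,"tilt xy",r.x[4:].round(1),"yaw",r.x[2].round(1),"centre",f.t.round(1),round(f(q0,ns),3),round(r.fun,3))
E
python3 - <<'E'
from f2 import *
arm={};M={}
for n in C:
    a=cv2.imread(f"pics/f_{n}.png").astype(int);b=cv2.imread(f"pics/{n}0.png").astype(int)
    M[n]=np.load(f"pics/fin_{n}.npy")
    arm[n]=(np.abs(a-b).max(2)>20)&((a.max(2)<85)|(a[:,:,0]-a[:,:,2]>15))&(M[n]<.5)
    print(n,arm[n].sum(),M[n].sum())
run(np.array([568.7,223,40,207.4,0,0]),arm,M)
E
```

```text
scene 5359 1897.0
top 7079 2689.0
['top'] tilt xy [-2.1  0.3] yaw 40.0 centre [568.  223.9 203.8] 0.036 0.022
['scene'] tilt xy [-0.7 -0.5] yaw 40.0 centre [567.  219.2 207.3] 0.063 0.042
['scene', 'top'] tilt xy [-0.4 -0.8] yaw 39.7 centre [567.4 223.7 205.6] 0.099 0.075
```

The fits say the tray is level to about 1° and about 3 mm off the wheel centre. I'll apply a small trim, let it settle and recheck.

Request:
carry_out(
  increments=[
    [[0.005, 0.004, 0, 0.1, 0, 0, 255], [0.01, 0.008, 0, 0.2, 0, 0, 255], [0.01, 0.008, 0, 0.2, 0, 0, 255], [0.01, 0.008, 0, 0.2, 0, 0, 255], [0.01, 0.008, 0, 0.2, 0, 0, 255], [0.01, 0.008, 0, 0.2, 0, 0, 255], [0.01, 0.008, 0, 0.2, 0, 0, 255], [0.01, 0.008, 0, 0.2, 0, 0, 255]],
  ],
)

```text
t: 15.82
tool_pos: [546.4, 107.6, 238.1]
tool_rot: [[-0.98, 0.197, -0.003], [0.197, 0.98, 0.006], [0.004, 0.005, -1.0]]
force: [0.1, 0.3, -1.9]
grip_width: 9.2
```

Run:
```python
from f2 import *
o=ctrl.get_obs();p=o["tool_pos"];print(o["t"],p,np.round(o["tool_rot"],3).tolist(),o["force"],o["grip_width"],np.abs(o["joint_velocities"]).max())
arm={};M={}
for n in C:
    a=ctrl.grab_frame(n)[:,:,::-1].astype(int);b=cv2.imread(f"pics/{n}0.png").astype(int)
    L=sorted(ctrl.outline_of(n,"tray")+ctrl.outline_of(n,"tab"),key=lambda d:-d["score"]);M[n]=L[0]["pixels"].astype(np.float32)
    arm[n]=(np.abs(a-b).max(2)>20)&((a.max(2)<85)|(a[:,:,0]-a[:,:,2]>15))&(M[n]<.5)
    for th in("rack","stack"):
        print(n,th,[(round(d["score"],2),np.round(d["xy"]).tolist(),int(np.nonzero(d["pixels"])[0].min())) for d in ctrl.outline_of(n,th)[:1]])
run(np.array([p[0]+24.2,p[1]+116,40,p[2]-30.8,0,0]),arm,M)
```

```text
15.825 [546.42535768 107.55419216 238.09325543] [[-0.98, 0.197, -0.003], [0.197, 0.98, 0.006], [0.004, 0.005, -1.0]] [ 0.14936642  0.32966766 -1.92045795] 9.209092062371266 0.09533305203416957
scene rack [(0.58, [166.0, 230.0], 188)]
scene stack []
top rack [(0.55, [331.0, 232.0], 188)]
top stack [(0.58, [341.0, 230.0], 190)]
['top'] tilt xy [0.6 0.1] yaw 40.2 centre [570.5 224.4 211.8] 0.033 0.025
['scene'] tilt xy [0.7 0.9] yaw 40.4 centre [568.5 222.4 207.4] 0.062 0.049
['scene', 'top'] tilt xy [0.9 0. ] yaw 39.9 centre [570.3 224.4 207.2] 0.095 0.087
```

```bash
python3 -c "
from cell import ctrl
print(ctrl.close_job())"
```

```text
the job is handed in; nothing more can be done
None
```

I peeled the top tray off by its tab, carried it to the banding wheel and handed the job in at about 16 s, still holding it there.

**Peel:** I tipped the tray about 10°, raising the tab corner nearly 4 cm with the far corner still in the nest, then eased it out and lifted. The pictures after each step showed the stack staying down in its rack. The largest force I read was about 5.5 N sideways.

**Last checks:**
- **Position:** the fit to both cameras puts the tray's centre at (570, 224) mm, against the wheel at (570, 222) mm. Its underside is about 14 cm above the wheel top.
- **Level:** within about 1°, which is about as fine as the fit can tell.
- **Still and held:** the arm was at rest, the grip was 9.2 mm wide on the 10 mm tab, and the force was about 1.9 N downward, the tray's weight.
- **Bystanders:** the jar, mould and brush showed within 1–3 px of where they started, checked just before a last 2 mm trim.

**Disagreements:**
- **Gripper height:** the scene camera showed the fingers about 13–20 mm higher than the reported pose implied. I set the grip height by the picture, and the tab was held firmly.
- **Wheel:** the scene-only fit put its centre about 7 mm from the top-view one and matched less well. I used the two-camera result, close to the top view's.
- **Stack:** in the last scene picture the detector did not report the stack at all, so that check rests on the earlier pictures.

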